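# Swing the boom magnifier over the vise and let it stand

## Task

Swing the big magnifier on its ball-bearing boom over the small vise, so that the part held in the vise is under the middle of the lens, bring it to rest there and take the hand away: it has to stand still over the part by itself for a good five seconds before you finish. The boom is heavy, runs almost without friction and carries the magnifier on a springy neck, so push gently and unhurriedly with light touches, never grip or press the magnifier hard, never let the boom run into its end stops, and keep off the glass. Leave the spray can, jar, screwdriver and wrench where they are.

Things in the scene. Friction and masses are not known exactly. Their poses are not given: they have to be found in the camera images.
- boom (a joint): boom angle, rad: 0 = beam straight out along the stand's -x (to the robot, give or take 0.12 rad), growing counter-clockwise from above (magnifier goes to robot's right, -y). Starts parked left, -0.38 to -0.58. End stops +-0.85. Nominal inertia of all that turns 0.63 kg m2 = 5.4 kg at the lens centre (+-30%); friction only 0.0012 N m + 0.006 N m s/rad, no spring: it coasts for many seconds
- neck (a joint): sideways bend, rad, of the spring neck (black ribbed rubber boot, 114 mm wide) between beam and magnifier, same sense as the boom; upright bending axis 150 mm from the lens centre, 190 mm from the boom's axis. 0 = straight, as at the start. Spring 0.8 N m/rad (36 N/m at the lens centre), light damping 0.015 N m s/rad, limits +-0.4; left alone it sways with a period of 1.0 s
- magnifier: white round ring-light magnifier at the end of the neck. Origin: lens centre at the housing's underside, 165 mm above the table; z up, x towards the neck; with the neck straight, the boom's upright turning axis is 340 mm along +x. Housing 210 mm across, 50 mm high (165-215 mm above the table), upright rim wall, pushed from either side with closed fingers; too wide to grasp
- lens: crowned glass lens, 148 mm across, in the middle of the housing; its highest point is 219 mm above the table. Same origin as the magnifier. Not to be touched
- work (a point): middle of the top of the shiny round part (52 mm wide) held in the small fixed vise (about 85 mm wide, 110 mm long), 80 mm above the table. The vise stands on the circle that the lens centre runs on, at a boom angle of about 0 to 0.57, on the far side from the parked magnifier
- spraycan: bystander: blue spray can standing on the bench at the robot's right, 52 mm in diameter, 170 mm high, origin under its middle
- jar: bystander: amber glass jar with black lid at the robot's left, 60 mm in diameter, 75 mm high, origin under its middle
- screwdriver: bystander: screwdriver with black handle lying on the bench left of the middle, origin under its middle, long axis x
- wrench: bystander: steel wrench lying on the bench at the right, origin under its middle, long axis x
Mind the look-alikes: they are no part of the job. What is shaped like the part that bears work but turquoise is not meant.

How it is judged:
By the outcome, as a careful person would: the job done as asked, in the order asked, and still so for the second after the job is handed in, with the robot touching nothing.
It also fails if it takes over 48 s, if anything falls off the work surface, if the arm or the gripper's body presses on something with over 40 N, if the wrist force passes 120 N, or if a joint passes its speed limit or range.

## Robot

A 6-joint arm with a two-finger parallel gripper is mounted at the origin on the work surface. World frame = base frame: x ahead of the robot, y to its left, z up, the work surface at z = 0. Lengths are in mm, angles in rad, forces in N, time in s.
With the tool pointing down it reaches from about 300 to 825 mm from the base axis. Payload 5.4 kg.
Tool frame: the origin (TCP) lies between the finger pads; the fingertips stand 11 mm ahead of it and the grasp point (between the pads) lies 8 mm behind it; z points along the fingers, y is the line along which they close (so a half turn about z gives the same grasp; the last joint's range is limited). The gripper opens to 92 mm and grips with 3 to 60 N. Pads are 20 mm wide; open, the fingers measure 128 mm over their backs; the gripper's body (75 mm by 189 mm) begins 69 mm behind the grasp point.
Start: joints at [-1.441, 0.158, 1.597, -0, 1.386, -0.21], TCP at [191.623, -542.113, 225.601] pointing down, gripper open.
Joint ranges: [-2.91, 2.91], [-0.94, 2.29], [0.18, 2.7], [-1.29, 4.43], [0.17, 2.64], [-3, 3]. Speed limits (rad/s): [2.57, 2.57, 3.14, 3.14, 3.14, 3.14].

## Interface

Orientations are given as a 3x3 rotation matrix whose columns are the frame's x, y, z axes.
In Python, from workcell import * gives the robot as it stands.
- The arm moves only by the tool jog_arm, never from a script. Its argument "targets" is a list of rows, each an object with "offset": the shift along the tool's x, y, z in cm, a list of three; "turn": the turn, a rotation vector about the tool's x, y, z in rad, a list of three; "hand": the finger opening in cm, from 0 to 9.19. In form: [{"offset": [dx, dy, dz], "turn": [wx, wy, wz], "hand": hand}, ...]. A call has exactly 5 rows; each row shifts and turns the commanded pose from where the row before left it, along the tool's axes as they then stand; what a row does not reach is not made up. A row lasts 1/8 s, in which the tool goes at most 62.5 mm and 10.7 degrees, less where a joint would pass 70% of its speed; a pose out of reach is approached as far as the arm can. A call is refused whole if a number of a shift passes 6.25 or a number of a turn 0.188, either way. A call with a gripper value outside its range is refused whole. The fingers move at their own pace and stop on an object; "newtons" is the grip in N (left out, the last holds). Time passes only in rows, so rows that do not move let the fingers close, or fill a call up. It gives the time, the measured TCP pose, the force, the opening and the grip force at its end, in the units of the state.
- read_state(): the state, without advancing time (a new reading comes with each control period).
- snapshot(name): name is "scene" or "top" or "wrist"; returns a dict with "image" (420x560x3 uint8, red, green, blue), "range_z" (420x560 float32, mm along the optical axis (not along the pixel's ray), 0 where there is no reading), "fx", "fy", "cx", "cy" (pixels), "position" and "rotation" of the camera in the world. Camera axes: x right, y down, z forward; pixel columns grow to the right and rows downward; lengths in mm; the calibration is good to about 2 mm. The wrist camera is an equidistant fisheye: a pixel r from the principal point sees the ray r / f radians off the axis. A picture is of the moment at which its call begins.
- sign_off(): hands the job in; it is judged then, once.
The state is a dict: "clock": time; "joints": joint angles; "qvel": joint speeds; "tau": joint torques, N m; "ee_pos": TCP position; "tcp_rot": TCP orientation; "contact_force": force on the tool from outside, world axes, zero at the start; "ft_torque": the same for the moment, N m; "width": finger opening in mm; "grip_force": force on a finger pad.
Only numpy, scipy, OpenCV 4.12 (cv2) and the standard library are available. Lean on these libraries where they do the work, as an engineer would, in place of code of your own. Each camera call takes 0.05 s, during which the arm holds its last target. There are 200 camera calls.

## Working session

There is one attempt and no reset: what is moved stays moved. The work goes in short steps, Python scripts to look and compute and a tool call to move; the robot and the scene stay as the last step left them, time stands still between calls to the robot, and variables do not carry over. Pictures are saved under pics/ and viewed, at most 10 in all, crops included, and the job is handed in when it is done.

Besides the shell and the picture viewer there is one more tool, called after ">>>" as name(argument=value, ...) on one line, values as JSON. jog_arm: Moves the arm, as the interface text tells. Its arguments: {"type":"object","properties":{"targets":{"type":"array"},"newtons":{"type":"number"}},"required":["targets"]}

```bash
mkdir -p pics; ls; python3 - <<'E'
from workcell import *
import cv2
s=read_state();print(s)
for n in("scene","top"):
    d=snapshot(n);cv2.imwrite(f"pics/{n}0.png",d["image"][:,:,::-1]);print(n,d["fx"],d["fy"],d["cx"],d["cy"],d["position"],d["rotation"])
a=cv2.imread("pics/scene0.png");b=cv2.imread("pics/top0.png")
E
```

```text
pics
{'clock': 0.0, 'joints': array([-1.44107308e+00,  1.59071108e-01,  1.59820487e+00, -2.67936201e-05,
        1.38618286e+00, -2.10093221e-01]), 'qvel': array([-4.74477929e-04,  8.99061884e-04, -1.32316871e-04, -5.52642995e-05,
        1.34177415e-03, -2.16026462e-04]), 'tau': array([-1.00095858e-03, -3.85578310e+01, -3.22111166e+01,  6.99473731e-02,
        3.78315453e-02, -1.32464479e-04]), 'ee_pos': array([ 191.55264689, -541.52378121,  224.62020797]), 'tcp_rot': array([[ 9.42814257e-01,  3.33318475e-01, -2.67525716e-04],
       [ 3.33318385e-01, -9.42812517e-01,  1.84709407e-03],
       [ 3.63443985e-04, -1.83063786e-03, -9.99998258e-01]]), 'contact_force': array([-0.05866979, -0.63957345,  1.10673926]), 'ft_torque': array([0.05854356, 0.01488396, 0.01491426]), 'grip_force': 0.0, 'width': 91.64812938995097}
scene 510.3760992396737 510.3760992396737 287.21969670633507 205.06702752335707 [1378.06172188  857.32881322 1246.76941062] [[-0.82207959  0.40907142 -0.39603752]
 [ 0.56929231  0.60222811 -0.55966737]
 [ 0.009561   -0.68555224 -0.72796066]]
top 478.08759403899046 478.08759403899046 282.55059367241876 205.26371835136231 [ 513.2859199   -35.93650132 1873.60164698] [[-0.02021201 -0.98963444  0.14217998]
 [-0.99978673  0.02060933  0.00132228]
 [-0.0042388  -0.14212294 -0.98983994]]
```

View pics/top0.png

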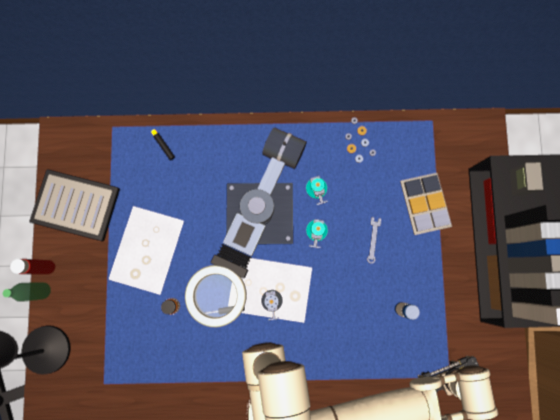

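View pics/scene0.png

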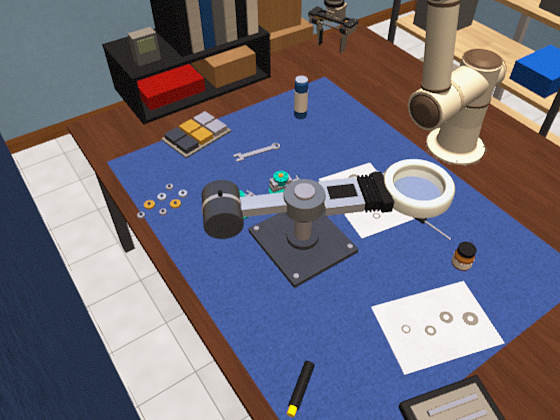

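The top view shows the magnifier ring at about (215,295), the boom pivot cap at (256,205), and the vise with the shiny part at (272,300). The turquoise decoys are at (317,187) and (317,230). In the scene view the arm is clear of the bench objects.

```bash
cat > h.py <<'E'
from workcell import *
import numpy as np, cv2
from scipy.optimize import least_squares
def cloud(d):
    z=d["range_z"];v,u=np.mgrid[:z.shape[0],:z.shape[1]]
    c=np.stack([(u-d["cx"])/d["fx"]*z,(v-d["cy"])/d["fy"]*z,z],-1)
    p=c@np.array(d["rotation"]).T+np.array(d["position"]);p[z==0]=np.nan
    return p
def circ(q,r=None):
    f=lambda a:np.hypot(q[:,0]-a[0],q[:,1]-a[1])-(a[2] if r is None else r)
    x0=[*np.median(q,0)[:2],50]
    return least_squares(f,x0,loss="soft_l1",f_scale=2).x
def ring(d):
    """lens centre xy: outer contour of the white housing top, rays onto z=215"""
    p=cloud(d);im=d["image"].astype(int)
    m=((im.min(-1)>165)&(np.abs(p[...,2]-212)<14)&(p[...,0]>250)&(p[...,0]<620)).astype(np.uint8)
    n,l,st,_=cv2.connectedComponentsWithStats(m);k=1+np.argmax(st[1:,4])
    c=max(cv2.findContours((l==k).astype(np.uint8),cv2.RETR_EXTERNAL,cv2.CHAIN_APPROX_NONE)[0],key=len)
    h=cv2.convexHull(c)[:,0].astype(float)
    return ray(d,h,215)
def ray(d,uv,z):
    uv=np.atleast_2d(uv);r=np.c_[(uv[:,0]-d["cx"])/d["fx"],(uv[:,1]-d["cy"])/d["fy"],np.ones(len(uv))]@np.array(d["rotation"]).T
    o=np.array(d["position"]);return o+r*((z-o[2])/r[:,2])[:,None]
E
python3 - <<'E'
from h import *
d=snapshot("top");p=cloud(d)
q=ring(d);print("ring",circ(q),len(q))
hh=p[...,2]
for (u,v) in[(256,205),(272,300),(215,295),(240,237),(232,260),(410,311),(170,306),(317,187),(285,148)]:
    print(u,v,p[v,u].round(0))
big=cv2.resize(d["image"][120:340,150:340],None,fx=3,fy=2.7*10/9,interpolation=cv2.INTER_CUBIC)
big=cv2.resize(d["image"][130:330,150:340],None,fx=3,fy=3,interpolation=cv2.INTER_CUBIC)
cv2.imwrite("pics/crop0.png",big[:,:,::-1])
print(hh[288:318:2,256:292:2].round(0).astype(int))
E
```

```text
ring [444.64925608 204.63397022 101.54361021] 35
256 205 [751.  58. 238.]
272 300 [419.  12.  88.]
215 295 [447. 202. 224.]
240 237 [643. 116. 219.]
232 260 [564. 145. 214.]
410 311 [ 377. -470.  171.]
170 306 [405. 388.  83.]
317 187 [ 839. -167.   75.]
285 148 [949. -46. 248.]
[[  8   1   3  -7  -1   2   1   3  -2   7  -1   0  -1   0   1   2  12   5]
 [  6   3  -4   7   8  -5  14  15  13  14  -3   4   2   0   3   5   5  -2]
 [  3   0   0   7   4  39  45  57  56  67  10   3  -1   9   3 -11   6   3]
 [  2   0  -3   6   9  56  67  60  59  54  19  22   5   5  -6   7  -2   1]
 [ -1   0  -1  11  18  60  78  77  78  73  26  13   6   0   2  -4   3   5]
 [  5   0  -7  16  10  65  76  65  86  76  75  24  16   7  -2  -8  -5  10]
 [  5   1   6  14  19  82  70  83  88  79  83  18  12   8   6   2   1  10]
 [  1  12  -5   9  17  75  72  77  77  73  71  29  11  12  -7  17  -5   5]
 [  6   4  -1   1  17  74  78  74  87  80  75  18  16   1  -3  -1   8   8]
 [  2   3   8  14  16  85  80  75  76  78  74  22  13   0   5   0   8  -2]
 [ -4  -3  12   3  16   8  64  84  74  62  56  12   6   3   7  -2   6  -1]
 [  2   7   8   0  -2  10  65  62  59  63  44   3  -3   3   8  16   3  -1]
 [  1   3  13   9  -3   1   8  -6  46  38   3  -6   5   0   4  -6   7   1]
 [  2   0   4   0   5   6   2   8  35  32   1   5   2  10  -6  -1   0  -6]
 [  5   3   0  -7   0   2   3   1  35  38   6   5  -5   2   3   2   0   6]]
```

View pics/crop0.png

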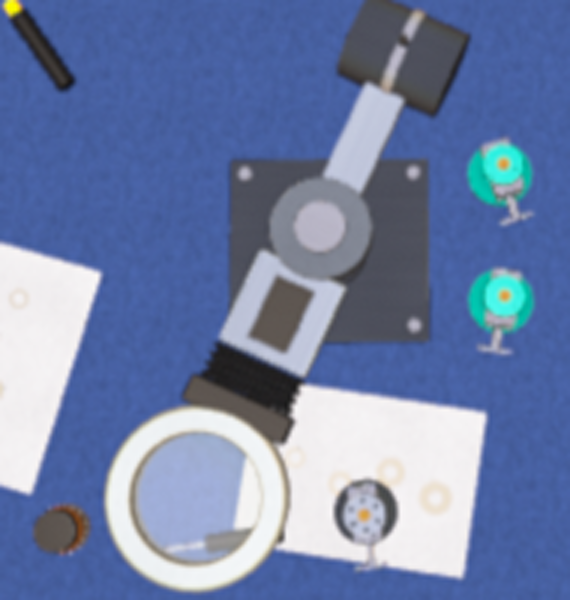

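The shiny part sits in the grey vise at crop (364,512), with an orange centre mark like the ones on the decoys. The pivot cap is at crop (320,227) and the lens ring is centred near crop (197,497).

My plan is to cradle the front rim between the open fingertips, leaving a small clearance. I then carry it slowly along the arc and back straight off.

```bash
python3 - <<'E'
from h import *
d=snapshot("top");im=d["image"];p=cloud(d)
hsv=cv2.cvtColor(im,cv2.COLOR_RGB2HSV)
w=hsv[285:318,256:290];m=(w[...,0]>8)&(w[...,0]<25)&(w[...,1]>110)
v,u=np.nonzero(m);print("orange",len(u),u.mean()+256,v.mean()+285)
wk=ray(d,[u.mean()+256,v.mean()+285],80)[0]
# bright part blob
# work by scene too
# cap: points z>232 near (751,58)
mm=(np.abs(p[...,0]-751)<70)&(np.abs(p[...,1]-58)<70)&(p[...,2]>200)
print("cap z med",np.median(p[...,2][195:215,247:265]))
g=cv2.GaussianBlur(cv2.cvtColor(im,cv2.COLOR_RGB2GRAY),(0,0),.7)
c=cv2.HoughCircles(cv2.resize(g[160:250,210:305],None,fx=4,fy=4,interpolation=3),cv2.HOUGH_GRADIENT,1,20,param1=80,param2=20,minRadius=25,maxRadius=85)
for x,y,r in c[0][:5]:
    uv=[210+(x-1.5)/4,160+(y-1.5)/4];print("cap",np.round(uv,1),r/4,ray(d,uv,240)[0].round(1))
L=circ(ring(d));print("lens",L,"work",wk)
s=snapshot("scene");q=ring(s);print("lens scene",circ(q),circ(q,105))
# project work estimate into scene, check orange there
R=np.array(s["rotation"]);c=R.T@(wk-np.array(s["position"]));print("work in scene px",s["fx"]*c[0]/c[2]+s["cx"],s["fy"]*c[1]/c[2]+s["cy"])
for A in([751,58],):
    A=np.array(A)
    for n,P in(("lens",L[:2]),("work",wk[:2])):
        e=P-A;print(n,np.hypot(*e),np.arctan2(-e[1],-e[0]))
for i in range(4): print(read_state()["contact_force"].round(2))
E
```

```text
orange 7 271.0 301.2857142857143
cap z med 228.72927627416937
cap [257.  205.8] 16.7 [748.1  54.5 240. ]
cap [243. 235.] 16.7 [648.  103.7 240. ]
cap [234.2 231. ] 17.475 [662.3 133.5 240. ]
cap [247. 226.] 16.7 [678.6  89.7 240. ]
cap [251. 238.] 16.7 [637.1  76.4 240. ]
lens [444.62483589 204.69263302 101.58798758] work [414.47874937  16.22983418  80.        ]
lens scene [448.98074653 205.62640319 101.15063267] [447.71594453 205.62088216  50.        ]
work in scene px 377.84180352398675 174.82729237337634
lens 339.68289589644576 -0.44654476895160733
work 339.1036698054107 0.12349179954704066
[ 0.86 -0.77  0.35]
[ 0.86 -0.77  0.35]
[ 0.86 -0.77  0.35]
[ 0.86 -0.77  0.35]
```

```bash
cat >> h.py <<'E'
def rows(P,yaw):
    """waypoints (xyz mm) and yaw of tool x (rad), tool down -> rows cm/rad in tool axes"""
    for i in range(1,len(P)):
        c,s=np.cos(yaw[i-1]),np.sin(yaw[i-1]);d=(np.array(P[i])-P[i-1])/10
        print(i,np.round([d@[c,s,0],d@[s,-c,0],-d[2]],2),"tz",round(-(yaw[i]-yaw[i-1]),3))
def final(P0,yaw0,R):
    """where the rounded rows lead"""
    p=np.array(P0,float);y=yaw0
    for o,t in R:
        c,s=np.cos(y),np.sin(y);p+=10*(o[0]*np.array([c,s,0])+o[1]*np.array([s,-c,0])+o[2]*np.array([0,0,-1]));y-=t
    return p,y
E
python3 - <<'E'
from h import *
P=[[191.6,-542.1,225.6]];y=[0.34]
yf=np.pi-0.450; 
for i in range(1,21):
    a=np.array([345,-150]);b=np.array([326.5,262.8]);s=np.array(P[0][:2])
    xy=s+(a-s)*i/10 if i<=10 else a+(b-a)*(i-10)/10
    P.append([*xy,225.6+4*min(i,10)]);y.append(0.34+(yf-0.34)*i/20)
rows(P,y)
E
```

```text
1 [ 2.75 -3.18 -0.4 ] tz -0.118
2 [ 3.11 -2.84 -0.4 ] tz -0.118
3 [ 3.42 -2.46 -0.4 ] tz -0.118
4 [ 3.68 -2.04 -0.4 ] tz -0.118
5 [ 3.9  -1.59 -0.4 ] tz -0.118
6 [ 4.06 -1.12 -0.4 ] tz -0.118
7 [ 4.16 -0.64 -0.4 ] tz -0.118
8 [ 4.21 -0.15 -0.4 ] tz -0.118
9 [ 4.2   0.35 -0.4 ] tz -0.118
10 [ 4.13  0.84 -0.4 ] tz -0.118
11 [ 4.11 -0.41 -0.  ] tz -0.118
12 [ 4.13  0.07 -0.  ] tz -0.118
13 [ 4.09  0.56 -0.  ] tz -0.118
14 [ 4.    1.03 -0.  ] tz -0.118
15 [ 3.85  1.5  -0.  ] tz -0.118
16 [ 3.65  1.94 -0.  ] tz -0.118
17 [ 3.4   2.35 -0.  ] tz -0.118
18 [ 3.1   2.73 -0.  ] tz -0.118
19 [ 2.76  3.08 -0.  ] tz -0.118
20 [ 2.38  3.38 -0.  ] tz -0.118
```

>>> jog_arm(targets=[{"offset": [2.75, -3.2, -0.4], "turn": [0, 0, -0.118], "hand": 9.19}, {"offset": [3.1, -2.85, -0.4], "turn": [0, 0, -0.118], "hand": 9.19}, {"offset": [3.4, -2.45, -0.4], "turn": [0, 0, -0.118], "hand": 9.19}, {"offset": [3.7, -2.05, -0.4], "turn": [0, 0, -0.118], "hand": 9.19}, {"offset": [3.9, -1.6, -0.4], "turn": [0, 0, -0.118], "hand": 9.19}])

```text
clock: 0.88
ee_pos: [268.2, -344.4, 245.7]
tcp_rot: [[0.595, 0.804, 0.0], [0.804, -0.595, -0.0], [0.0, 0.0, -1.0]]
contact_force: [1.0, 0.2, 0.3]
width: 92.3
grip_force: 0.0
```

>>> jog_arm(targets=[{"offset": [4.05, -1.1, -0.4], "turn": [0, 0, -0.118], "hand": 9.19}, {"offset": [4.15, -0.65, -0.4], "turn": [0, 0, -0.118], "hand": 9.19}, {"offset": [4.2, -0.15, -0.4], "turn": [0, 0, -0.118], "hand": 9.19}, {"offset": [4.2, 0.35, -0.4], "turn": [0, 0, -0.118], "hand": 9.19}, {"offset": [4.15, 0.85, -0.4], "turn": [0, 0, -0.118], "hand": 9.19}])

```text
clock: 1.5
ee_pos: [344.4, -148.2, 265.8]
tcp_rot: [[0.047, 0.999, 0.0], [0.999, -0.047, -0.0], [-0.0, 0.0, -1.0]]
contact_force: [-0.1, -0.7, 0.6]
width: 92.2
grip_force: 0.0
```

>>> jog_arm(targets=[{"offset": [4.1, -0.4, 0], "turn": [0, 0, -0.118], "hand": 9.19}, {"offset": [4.15, 0.05, 0], "turn": [0, 0, -0.118], "hand": 9.19}, {"offset": [4.1, 0.55, 0], "turn": [0, 0, -0.118], "hand": 9.19}, {"offset": [4.0, 1.05, 0], "turn": [0, 0, -0.118], "hand": 9.19}, {"offset": [3.85, 1.5, 0], "turn": [0, 0, -0.118], "hand": 9.19}])

```text
clock: 2.12
ee_pos: [333.6, 58.2, 265.7]
tcp_rot: [[-0.516, 0.856, 0.001], [0.856, 0.516, -0.0], [-0.001, 0.001, -1.0]]
contact_force: [0.4, 0.2, 0.2]
width: 92.0
grip_force: 0.0
```

>>> jog_arm(targets=[{"offset": [3.65, 1.95, 0], "turn": [0, 0, -0.118], "hand": 9.19}, {"offset": [3.4, 2.35, 0], "turn": [0, 0, -0.118], "hand": 9.19}, {"offset": [3.1, 2.75, 0], "turn": [0, 0, -0.118], "hand": 9.19}, {"offset": [2.75, 3.1, 0], "turn": [0, 0, -0.118], "hand": 9.19}, {"offset": [2.4, 3.4, 0], "turn": [0, 0, -0.11], "hand": 9.19}])

```text
clock: 2.75
ee_pos: [323.0, 265.4, 265.6]
tcp_rot: [[-0.902, 0.431, 0.0], [0.431, 0.902, 0.0], [-0.0, 0.0, -1.0]]
contact_force: [0.5, -0.6, -0.4]
width: 91.8
grip_force: 0.0
```

>>> jog_arm(targets=[{"offset": [0, 0, 1.0], "turn": [0, 0, 0], "hand": 9.19}, {"offset": [0, 0, 2.0], "turn": [0, 0, 0], "hand": 9.19}, {"offset": [0, 0, 2.5], "turn": [0, 0, 0], "hand": 9.19}, {"offset": [0, 0, 1.8], "turn": [0, 0, 0], "hand": 9.19}, {"offset": [0, 0, 0.5], "turn": [0, 0, 0], "hand": 9.19}])

```text
clock: 3.38
ee_pos: [322.6, 262.6, 186.0]
tcp_rot: [[-0.9, 0.437, -0.003], [0.437, 0.9, -0.001], [0.002, -0.002, -1.0]]
contact_force: [1.1, 0.2, 0.3]
width: 91.7
grip_force: 0.0
```

```bash
python3 - <<'E'
from h import *
s=read_state();print(s["clock"],s["ee_pos"].round(1),s["tcp_rot"].round(3)[:,0],s["joints"].round(2),s["contact_force"].round(2))
for n in("top","scene"):
    d=snapshot(n);print(n,circ(ring(d)))
    if n=="top": a=cv2.resize(d["image"][230:350,140:300],None,fx=5,fy=5,interpolation=3)
cv2.imwrite("pics/a1.png",a[:,:,::-1])
w=snapshot("wrist");cv2.imwrite("pics/w1.png",w["image"][:,:,::-1])
print(w["fx"],w["cx"],w["cy"],np.round(w["position"],1),np.round(w["rotation"],3))
E
```

```text
3.375 [322.6 262.6 186. ] [-0.9    0.437  0.002] [ 0.39 -0.24  2.06 -0.    1.32 -0.73] [1.07 0.22 0.3 ]
top [444.47770249 204.71500697 101.87269944]
scene [448.96123833 205.55349374 101.09420607]
325.19226210127806 277.40081460517536 213.3112863214728 [260.9 292.7 345.5] [[ 0.436  0.872  0.221]
 [ 0.9   -0.422 -0.108]
 [-0.001  0.246 -0.969]]
```

View pics/w1.png

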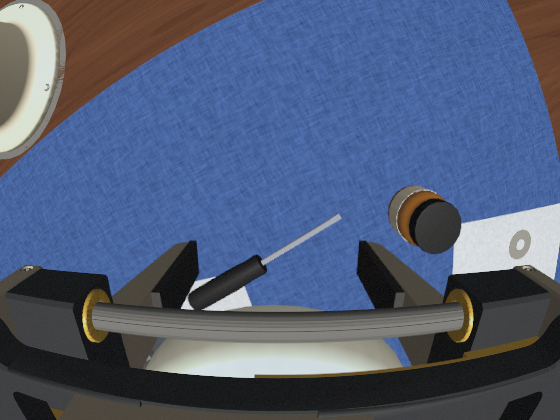

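View pics/a1.png

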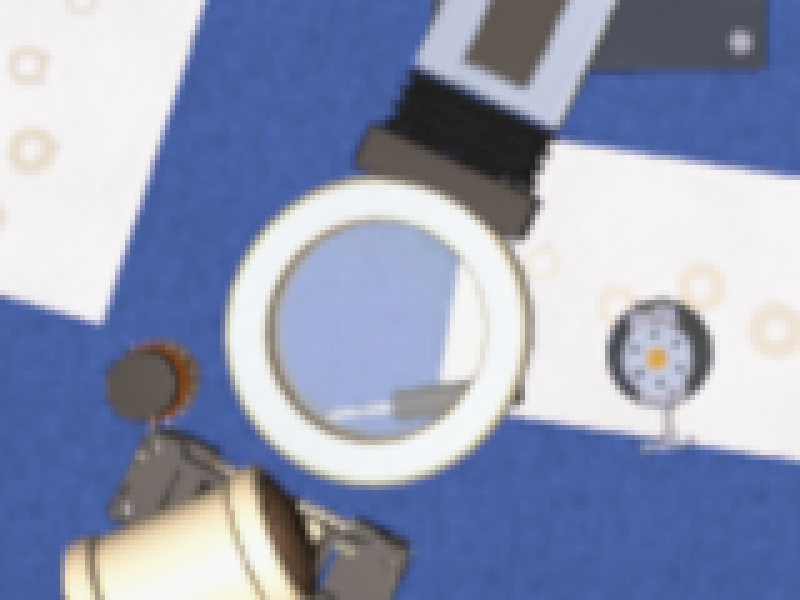

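The wrist view shows the fingers straddling the white rim evenly at about (280,320). The top crop shows the housing centred at (378,330) with the fingers just in front of it, and the work's orange mark at (657,357). I'll creep in radially.

>>> jog_arm(targets=[{"offset": [-0.5, 0.1, 0], "turn": [0, 0, 0], "hand": 9.19}, {"offset": [-0.7, 0.1, 0], "turn": [0, 0, 0], "hand": 9.19}, {"offset": [-0.7, 0, 0], "turn": [0, 0, 0], "hand": 9.19}, {"offset": [-0.5, 0, 0], "turn": [0, 0, 0], "hand": 9.19}, {"offset": [-0.2, 0, 0], "turn": [0, 0, 0], "hand": 9.19}])

```text
clock: 4.15
ee_pos: [348.0, 254.2, 187.6]
tcp_rot: [[-0.9, 0.435, -0.0], [0.435, 0.9, -0.0], [0.0, -0.0, -1.0]]
contact_force: [-0.6, 0.6, -0.4]
width: 91.7
grip_force: 0.0
```

```bash
python3 - <<'E'
from h import *
s=read_state();print(s["ee_pos"].round(1),s["contact_force"].round(2),s["width"])
for n in("top","scene"):
    d=snapshot(n);print(n,circ(ring(d)))
    if n=="top": a=cv2.resize(d["image"][260:340,160:266],None,fx=7,fy=7,interpolation=3)
cv2.imwrite("pics/a2.png",a[:,:,::-1])
E
```

```text
[348.  254.2 187.6] [-0.63  0.59 -0.42] 91.73240784415118
top [444.77776095 204.58713736 101.70259238]
scene [448.84625403 205.50403888 101.02020422]
```

View pics/a2.png

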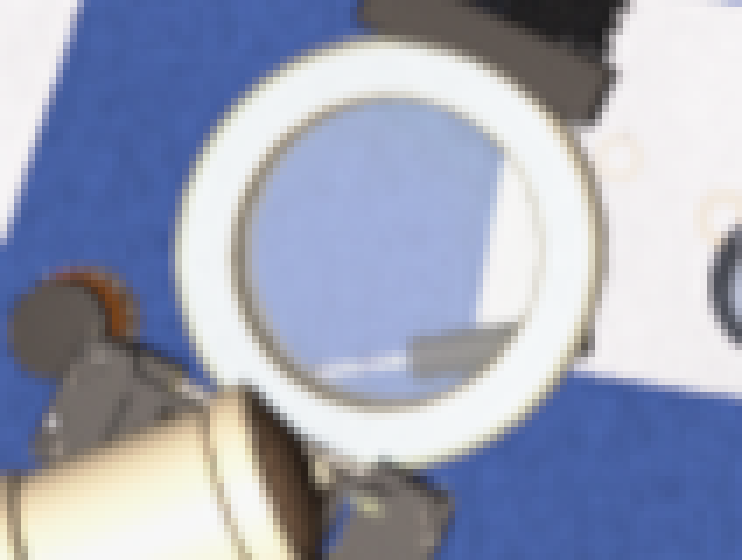

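>>> jog_arm(targets=[{"offset": [-0.05, 0, 0], "turn": [0, 0, 0], "hand": 9.19}, {"offset": [-0.05, 0, 0], "turn": [0, 0, 0], "hand": 9.19}, {"offset": [-0.05, 0, 0], "turn": [0, 0, 0], "hand": 9.19}, {"offset": [-0.05, 0, 0], "turn": [0, 0, 0], "hand": 9.19}, {"offset": [-0.05, 0, 0], "turn": [0, 0, 0], "hand": 9.19}])

```text
clock: 4.88
ee_pos: [349.9, 253.3, 187.6]
tcp_rot: [[-0.901, 0.435, -0.0], [0.435, 0.901, 0.0], [0.0, 0.0, -1.0]]
contact_force: [0.4, 1.1, 1.1]
width: 91.7
grip_force: 0.0
```

>>> jog_arm(targets=[{"offset": [0, -0.04, 0], "turn": [0, 0, -0.0009], "hand": 9.19}, {"offset": [0, -0.07, 0], "turn": [0, 0, -0.0016], "hand": 9.19}, {"offset": [0, -0.07, 0], "turn": [0, 0, -0.0016], "hand": 9.19}, {"offset": [0, -0.07, 0], "turn": [0, 0, -0.0016], "hand": 9.19}, {"offset": [0, -0.07, 0], "turn": [0, 0, -0.0016], "hand": 9.19}])

```text
clock: 5.5
ee_pos: [348.5, 250.4, 187.6]
tcp_rot: [[-0.904, 0.428, -0.0], [0.428, 0.904, -0.0], [0.0, -0.0, -1.0]]
contact_force: [0.6, -0.5, -0.3]
width: 91.9
grip_force: 0.0
```

>>> jog_arm(targets=[{"offset": [0, -0.07, 0], "turn": [0, 0, -0.0016], "hand": 9.19}, {"offset": [0, -0.07, 0], "turn": [0, 0, -0.0016], "hand": 9.19}, {"offset": [0, -0.07, 0], "turn": [0, 0, -0.0016], "hand": 9.19}, {"offset": [0, -0.07, 0], "turn": [0, 0, -0.0016], "hand": 9.19}, {"offset": [0, -0.07, 0], "turn": [0, 0, -0.0016], "hand": 9.19}])

```text
clock: 6.12
ee_pos: [347.0, 247.2, 187.6]
tcp_rot: [[-0.907, 0.421, 0.0], [0.421, 0.907, 0.0], [-0.0, 0.0, -1.0]]
contact_force: [0.4, 0.7, 1.2]
width: 91.5
grip_force: 0.0
```

```bash
cat >> h.py <<'E'
A=np.array([751.5,57.5])
def pol(P): e=np.array(P[:2])-A;return np.round([np.hypot(*e),np.arctan2(-e[1],-e[0])],4)
def look():
    s=read_state();print("t",s["clock"],"F",s["contact_force"].round(1),"tcp",s["ee_pos"].round(1),pol(s["ee_pos"]))
    Ls=[]
    for n in("top","scene"):
        L=circ(ring(snapshot(n)))[:2];Ls.append(L);print(n,L.round(1),pol(L))
    L=np.mean(Ls,0);x=s["tcp_rot"][:2,0];y=s["tcp_rot"][:2,1];e=s["ee_pos"][:2]-L
    print("mean lens",pol(L),"tcp from lens: radial %.1f lateral %.1f"%(e@x,e@y),"yaw-th",round(np.arctan2(x[1],x[0])%(2*np.pi)-np.pi,4))
E
python3 -c "
from h import *
look()"
```

```text
t 6.125 F [0.4 0.7 1.2] tcp [347.  247.2 187.6] [ 4.467546e+02 -4.386000e-01]
top [444.9 204.6] [340.0832  -0.4472]
scene [448.8 205.5] [336.9399  -0.4546]
mean lens [338.5092  -0.4509] tcp from lens: radial 108.3 lateral -3.7 yaw-th -0.4343
```

>>> jog_arm(targets=[{"offset": [0, -0.07, 0], "turn": [0, 0, -0.0016], "hand": 9.19}, {"offset": [0, -0.07, 0], "turn": [0, 0, -0.0016], "hand": 9.19}, {"offset": [0, -0.07, 0], "turn": [0, 0, -0.0016], "hand": 9.19}, {"offset": [0, -0.07, 0], "turn": [0, 0, -0.0016], "hand": 9.19}, {"offset": [0, -0.07, 0], "turn": [0, 0, -0.0016], "hand": 9.19}])

```text
clock: 6.85
ee_pos: [345.6, 244.0, 187.6]
tcp_rot: [[-0.91, 0.414, 0.0], [0.414, 0.91, 0.0], [-0.0, 0.0, -1.0]]
contact_force: [-0.4, -0.5, -0.2]
width: 91.8
grip_force: 0.0
```

>>> jog_arm(targets=[{"offset": [0, -0.08, 0], "turn": [0, 0, -0.0018], "hand": 9.19}, {"offset": [0, -0.09, 0], "turn": [0, 0, -0.002], "hand": 9.19}, {"offset": [0, -0.1, 0], "turn": [0, 0, -0.0022], "hand": 9.19}, {"offset": [0, -0.11, 0], "turn": [0, 0, -0.0025], "hand": 9.19}, {"offset": [0, -0.12, 0], "turn": [0, 0, -0.0027], "hand": 9.19}])

```text
clock: 7.48
ee_pos: [343.5, 239.5, 187.6]
tcp_rot: [[-0.915, 0.403, 0.0], [0.403, 0.915, -0.0], [-0.0, -0.0, -1.0]]
contact_force: [-0.7, 0.0, 0.9]
width: 92.0
grip_force: 0.0
```

```bash
python3 -c "
from h import *
look()"
```

```text
t 7.475 F [-0.7  0.   0.9] tcp [343.5 239.5 187.6] [ 4.467371e+02 -4.195000e-01]
top [445.  204.5] [339.9884  -0.4472]
scene [448.9 205.5] [336.836   -0.4549]
mean lens [338.4097  -0.451 ] tcp from lens: radial 108.5 lateral -10.2 yaw-th -0.4151
```

>>> jog_arm(targets=[{"offset": [0, -0.1, 0], "turn": [0, 0, -0.0022], "hand": 9.19}, {"offset": [0, -0.11, 0], "turn": [0, 0, -0.0025], "hand": 9.19}, {"offset": [0, -0.12, 0], "turn": [0, 0, -0.0027], "hand": 9.19}, {"offset": [0, -0.13, 0], "turn": [0, 0, -0.0029], "hand": 9.19}, {"offset": [-0.001, -0.14, 0], "turn": [0, 0, -0.0031], "hand": 9.19}])

```text
clock: 8.2
ee_pos: [341.1, 233.9, 187.6]
tcp_rot: [[-0.92, 0.391, -0.0], [0.391, 0.92, -0.0], [0.0, -0.0, -1.0]]
contact_force: [-0.0, 0.2, 0.6]
width: 91.8
grip_force: 0.0
```

>>> jog_arm(targets=[{"offset": [0, -0.15, 0], "turn": [0, 0, -0.0034], "hand": 9.19}, {"offset": [0, -0.16, 0], "turn": [0, 0, -0.0036], "hand": 9.19}, {"offset": [0, -0.17, 0], "turn": [0, 0, -0.0038], "hand": 9.19}, {"offset": [-0.001, -0.18, 0], "turn": [0, 0, -0.004], "hand": 9.19}, {"offset": [-0.001, -0.19, 0], "turn": [0, 0, -0.0042], "hand": 9.19}])

```text
clock: 8.82
ee_pos: [337.7, 226.1, 187.6]
tcp_rot: [[-0.928, 0.373, -0.0], [0.373, 0.928, 0.0], [0.0, 0.0, -1.0]]
contact_force: [-1.1, 0.8, -0.7]
width: 92.0
grip_force: 0.6
```

```bash
python3 -c "
from h import *
look()"
```

```text
t 8.825 F [-1.1  0.8 -0.7] tcp [337.7 226.1 187.6] [ 4.468311e+02 -3.870000e-01]
top [443.9 201.2] [339.4806  -0.437 ]
scene [447.7 202.4] [336.641   -0.4451]
mean lens [338.0581  -0.441 ] tcp from lens: radial 109.3 lateral -17.8 yaw-th -0.3825
```

>>> jog_arm(targets=[{"offset": [-0.02, -0.19, 0], "turn": [0, 0, -0.0042], "hand": 9.19}, {"offset": [-0.02, -0.2, 0], "turn": [0, 0, -0.0045], "hand": 9.19}, {"offset": [-0.02, -0.21, 0], "turn": [0, 0, -0.0047], "hand": 9.19}, {"offset": [-0.02, -0.22, 0], "turn": [0, 0, -0.0049], "hand": 9.19}, {"offset": [-0.02, -0.23, 0], "turn": [0, 0, -0.0051], "hand": 9.19}])

```text
clock: 9.55
ee_pos: [334.5, 216.1, 187.5]
tcp_rot: [[-0.936, 0.351, -0.001], [0.351, 0.936, 0.001], [0.001, 0.0, -1.0]]
contact_force: [-4.4, 3.3, 2.4]
width: 91.8
grip_force: 2.5
```

>>> jog_arm(targets=[{"offset": [-0.02, -0.24, 0], "turn": [0, 0, -0.0054], "hand": 9.19}, {"offset": [-0.02, -0.25, 0], "turn": [0, 0, -0.0056], "hand": 9.19}, {"offset": [-0.02, -0.26, 0], "turn": [0, 0, -0.0058], "hand": 9.19}, {"offset": [-0.02, -0.27, 0], "turn": [0, 0, -0.006], "hand": 9.19}, {"offset": [-0.02, -0.28, 0], "turn": [0, 0, -0.0063], "hand": 9.19}])

```text
clock: 10.18
ee_pos: [331.9, 202.9, 187.6]
tcp_rot: [[-0.946, 0.324, 0.001], [0.324, 0.946, -0.001], [-0.001, -0.0, -1.0]]
contact_force: [-0.6, -0.6, 0.1]
width: 91.6
grip_force: 0.2
```

```bash
python3 -c "
from h import *
look()"
```

```text
t 10.175 F [-0.6 -0.6  0.1] tcp [331.9 202.9 187.6] [ 4.440679e+02 -3.336000e-01]
top [434.4 178.3] [339.3651  -0.364 ]
scene [438.  177.4] [335.6479  -0.3653]
mean lens [337.5065  -0.3647] tcp from lens: radial 106.8 lateral -10.1 yaw-th -0.3303
```

>>> jog_arm(targets=[{"offset": [0, -0.29, 0], "turn": [0, 0, -0.0065], "hand": 9.19}, {"offset": [-0.001, -0.3, 0], "turn": [0, 0, -0.0067], "hand": 9.19}, {"offset": [-0.001, -0.31, 0], "turn": [0, 0, -0.0069], "hand": 9.19}, {"offset": [-0.001, -0.32, 0], "turn": [0, 0, -0.0072], "hand": 9.19}, {"offset": [-0.001, -0.33, 0], "turn": [0, 0, -0.0074], "hand": 9.19}])

```text
clock: 10.9
ee_pos: [326.7, 188.5, 187.6]
tcp_rot: [[-0.957, 0.291, 0.0], [0.291, 0.957, 0.0], [-0.0, 0.0, -1.0]]
contact_force: [-0.5, -0.1, -0.9]
width: 91.7
grip_force: 0.0
```

```bash
python3 -c "
from h import *
look()"
```

```text
t 10.9 F [-0.5 -0.1 -0.9] tcp [326.7 188.5 187.6] [ 4.445393e+02 -2.992000e-01]
top [426.9 156.4] [ 3.392937e+02 -2.957000e-01]
scene [430.7 158. ] [ 3.362297e+02 -3.036000e-01]
mean lens [ 3.377591e+02 -2.997000e-01] tcp from lens: radial 106.8 lateral 0.3 yaw-th -0.2952
```

>>> jog_arm(targets=[{"offset": [-0.001, -0.35, 0], "turn": [0, 0, -0.0078], "hand": 9.19}, {"offset": [-0.001, -0.37, 0], "turn": [0, 0, -0.0083], "hand": 9.19}, {"offset": [-0.002, -0.39, 0], "turn": [0, 0, -0.0087], "hand": 9.19}, {"offset": [-0.002, -0.4, 0], "turn": [0, 0, -0.009], "hand": 9.19}, {"offset": [-0.002, -0.4, 0], "turn": [0, 0, -0.009], "hand": 9.19}])

```text
clock: 11.62
ee_pos: [321.0, 170.3, 187.5]
tcp_rot: [[-0.968, 0.249, -0.001], [0.249, 0.968, 0.001], [0.001, 0.0, -1.0]]
contact_force: [-3.8, 2.0, 3.0]
width: 91.9
grip_force: 2.0
```

```bash
python3 -c "
from h import *
look()"
```

```text
t 11.625 F [-3.8  2.   3. ] tcp [321.  170.3 187.5] [ 4.450403e+02 -2.563000e-01]
top [425.7 152.3] [ 3.393303e+02 -2.833000e-01]
scene [429.3 153.5] [ 3.361723e+02 -2.895000e-01]
mean lens [ 3.377497e+02 -2.864000e-01] tcp from lens: radial 107.5 lateral -9.7 yaw-th -0.252
```

```bash
cat >> h.py <<'E'
def look2(w=False):
    s=read_state();d=snapshot("top");p=cloud(d);L=circ(ring(d))[:2]+[2,.5]
    e=p[...,:2]-A;r=np.hypot(e[...,0],e[...,1]);a=np.arctan2(-e[...,1],-e[...,0])
    m=(np.abs(p[...,2]-218)<25)&(r>70)&(r<130)&(np.abs(a)<.9)
    b=[a[m&(r>q)&(r<=q+15)] for q in(70,85,100,115)]
    ang=np.mean([(np.percentile(x,3)+np.percentile(x,97))/2 for x in b])
    x=s["tcp_rot"][:2,0];y=s["tcp_rot"][:2,1];e=s["ee_pos"][:2]-L
    print("t",s["clock"],"F",s["contact_force"].round(1),"hand",pol(s["ee_pos"]),"lens",pol(L),"boom",ang.round(4),"neckdev mm",round(340*(pol(L)[1]-ang),1),"rad %.1f lat %.1f"%(e@x,e@y))
E
python3 -c "
from h import *
look2()"
```

```text
t 11.725 F [-3.2  1.4  2.7] hand [ 4.449855e+02 -2.561000e-01] lens [ 3.377164e+02 -2.853000e-01] boom -0.2734 neckdev mm -4.0 rad 107.4 lat -9.5
```

>>> jog_arm(targets=[{"offset": [0.1, -0.1, 0], "turn": [0, 0, -0.0022], "hand": 9.19}, {"offset": [0.2, -0.2, 0], "turn": [0, 0, -0.0045], "hand": 9.19}, {"offset": [0.3, -0.2, 0], "turn": [0, 0, -0.0045], "hand": 9.19}, {"offset": [0.3, -0.2, 0], "turn": [0, 0, -0.0045], "hand": 9.19}, {"offset": [0.3, -0.2, 0], "turn": [0, 0, -0.0045], "hand": 9.19}])

```text
clock: 12.4
ee_pos: [307.5, 164.4, 187.6]
tcp_rot: [[-0.973, 0.23, 0.0], [0.23, 0.973, -0.0], [-0.0, 0.0, -1.0]]
contact_force: [-1.1, -0.1, 0.4]
width: 92.2
grip_force: 0.0
```

```bash
python3 -c "
from h import *
look2()"
```

```text
t 12.4 F [-1.1 -0.1  0.4] hand [ 4.566667e+02 -2.363000e-01] lens [ 3.380063e+02 -2.575000e-01] boom -0.2259 neckdev mm -10.7 rad 118.8 lat -6.7
```

>>> jog_arm(targets=[{"offset": [0.1, -0.2, 0], "turn": [0, 0, -0.0045], "hand": 9.19}, {"offset": [0.0, -0.2, 0], "turn": [0, 0, -0.0045], "hand": 9.19}, {"offset": [0, -0.2, 0], "turn": [0, 0, -0.0045], "hand": 9.19}, {"offset": [0, -0.2, 0], "turn": [0, 0, -0.0045], "hand": 9.19}, {"offset": [0, -0.2, 0], "turn": [0, 0, -0.0045], "hand": 9.19}])

```text
clock: 13.08
ee_pos: [304.5, 154.8, 187.6]
tcp_rot: [[-0.978, 0.208, 0.0], [0.208, 0.978, 0.0], [-0.0, 0.0, -1.0]]
contact_force: [0.7, 0.0, 0.2]
width: 92.1
grip_force: 0.0
```

```bash
python3 -c "
from h import *
look2()
s=snapshot('scene');cv2.imwrite('pics/s3.png',cv2.resize(s['image'][110:270,300:500],None,fx=3.7,fy=3.7,interpolation=3)[:,:,::-1])"
```

```text
t 13.075 F [0.7 0.  0.2] hand [ 4.574406e+02 -2.144000e-01] lens [ 3.380563e+02 -1.948000e-01] boom -0.1814 neckdev mm -4.5 rad 119.4 lat 7.2
```

View pics/s3.png

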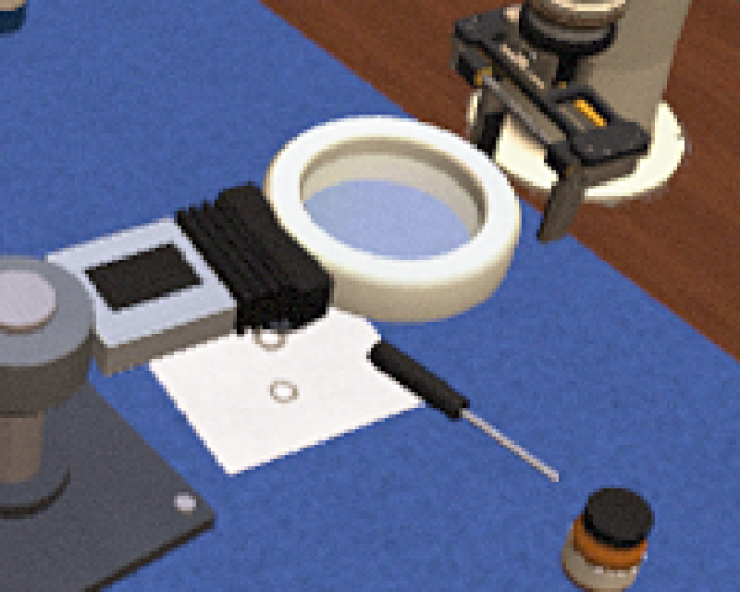

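The scene crop shows the hand clear in front of the ring at about (560,180), while the boom coasts freely at 0.066 rad/s. Next I'll lift over to the right side, close the fingers, and brake with a finger retreating at about half the lens speed.

```bash
python3 - <<'E'
from h import *
W=[(0,304.5,154.8,187.6),(1,305,150,225),(2,306,130,255),(7,345,-130,255),(11,424,-110,255),(13,424,-105,215),(15,424,-100,187.6)]
i=np.arange(16);W=np.array(W)
P=np.c_[[np.interp(i,W[:,0],W[:,k]) for k in(1,2,3)]].T
y=np.pi-.2096+.02*np.minimum(i,15)
rows(P,y)
E
```

```text
1 [-0.15 -0.46 -3.74] tz -0.02
2 [-0.48 -1.95 -3.  ] tz -0.02
3 [-1.65 -4.99 -0.  ] tz -0.02
4 [-1.55 -5.03 -0.  ] tz -0.02
5 [-1.45 -5.06 -0.  ] tz -0.02
6 [-1.34 -5.08 -0.  ] tz -0.02
7 [-1.24 -5.11 -0.  ] tz -0.02
8 [-1.94  0.64 -0.  ] tz -0.02
9 [-1.95  0.6  -0.  ] tz -0.02
10 [-1.96  0.56 -0.  ] tz -0.02
11 [-1.97  0.52 -0.  ] tz -0.02
12 [-0.    0.25  2.  ] tz -0.02
13 [-0.01  0.25  2.  ] tz -0.02
14 [-0.01  0.25  1.37] tz -0.02
15 [-0.02  0.25  1.37] tz -0.02
```

>>> jog_arm(targets=[{"offset": [0, -0.4, -3.7], "turn": [0, 0, -0.02], "hand": 9.19}, {"offset": [-0.5, -1.9, -3.0], "turn": [0, 0, -0.02], "hand": 9.19}, {"offset": [-1.7, -5.0, 0], "turn": [0, 0, -0.02], "hand": 0}, {"offset": [-1.6, -5.0, 0], "turn": [0, 0, -0.02], "hand": 0}, {"offset": [-1.5, -5.0, 0], "turn": [0, 0, -0.02], "hand": 0}])

```text
clock: 13.8
ee_pos: [330.2, -25.7, 254.9]
tcp_rot: [[-0.994, 0.109, 0.001], [0.109, 0.994, -0.0], [-0.001, -0.0, -1.0]]
contact_force: [0.6, 0.4, 0.1]
width: 63.8
grip_force: 0.0
```

>>> jog_arm(targets=[{"offset": [-1.3, -5.1, 0], "turn": [0, 0, -0.02], "hand": 0}, {"offset": [-1.3, -5.1, 0], "turn": [0, 0, -0.02], "hand": 0}, {"offset": [-1.9, 0.6, 0], "turn": [0, 0, -0.02], "hand": 0}, {"offset": [-2.0, 0.6, 0], "turn": [0, 0, -0.02], "hand": 0}, {"offset": [-2.0, 0.5, 0], "turn": [0, 0, -0.02], "hand": 0}])

```text
clock: 14.42
ee_pos: [406.1, -114.2, 254.5]
tcp_rot: [[-1.0, 0.01, -0.0], [0.01, 1.0, 0.0], [0.0, 0.0, -1.0]]
contact_force: [-0.2, -0.4, -1.5]
width: 13.7
grip_force: 0.0
```

```bash
python3 -c "
from h import *
look2();print(read_state()['ee_pos'],read_state()['width'])"
```

```text
t 14.425 F [-0.2 -0.4 -1.5] hand [385.7544   0.4614] lens [ 3.380925e+02 -9.980000e-02] boom -0.0919 neckdev mm -2.7 rad 6.9 lat -205.5
[ 407.58789242 -113.71667543  254.47763739] 9.690660575861505
```

>>> jog_arm(targets=[{"offset": [-1.5, 0, 0.5], "turn": [0, 0, -0.018], "hand": 0}, {"offset": [0, 0, 2.0], "turn": [0, 0, -0.018], "hand": 0}, {"offset": [0, 0, 2.0], "turn": [0, 0, -0.018], "hand": 0}, {"offset": [0, 0.4, 1.5], "turn": [0, 0, -0.018], "hand": 0}, {"offset": [0, 0.4, 0.7], "turn": [0, 0, -0.018], "hand": 0}])

```text
clock: 15.1
ee_pos: [419.6, -105.8, 186.8]
tcp_rot: [[-0.997, -0.081, -0.001], [-0.081, 0.997, 0.001], [0.001, 0.001, -1.0]]
contact_force: [0.3, -0.6, -0.6]
width: 0.6
grip_force: 0.0
```

```bash
cat >> h.py <<'E'
def fing():
    s=read_state();e=s["ee_pos"][:2]-A
    # theta of a lens touching the closed finger: rotate by atan
    r,th=pol(s["ee_pos"]);print("finger r",r,"z",s["ee_pos"][2].round(1),"touch theta",round(th-2*np.arcsin(0)-np.arccos((r*r+338**2-123**2)/(2*r*338)),4),"width",s["width"].round(1))
E
python3 -c "
from h import *
look2();fing()"
```

```text
t 15.1 F [ 0.3 -0.6 -0.6] hand [369.9299   0.4572] lens [ 3.372582e+02 -4.140000e-02] boom -0.0462 neckdev mm 1.6 rad 9.3 lat -177.1Traceback (most recent call last):
  File "<string>", line 3, in <module>
    look2();fing()
            ~~~~^^
  File "h.py", line 55, in fing
    r,th=pol(s["ee_pos"]);print("finger r",r,"z",s["ee_pos"][2].round(1),"touch theta",round(th-2*np.arcsin(0)-np.arccos((r*r+338**2-123**2)/(2*r*338)),4),"width",s["width"].round(1))
                                                                                                                                                                   ^^^^^^^^^^^^^^^^
AttributeError: 'float' object has no attribute 'round'
```

>>> jog_arm(targets=[{"offset": [0, 0.2, 0], "turn": [0, 0, 0], "hand": 0}, {"offset": [0, 0.3, 0], "turn": [0, 0, 0], "hand": 0}, {"offset": [0, 0.3, 0], "turn": [0, 0, 0], "hand": 0}, {"offset": [0, 0.3, 0], "turn": [0, 0, 0], "hand": 0}, {"offset": [0, 0.2, 0], "turn": [0, 0, 0], "hand": 0}])

```text
clock: 15.78
ee_pos: [419.0, -93.1, 187.7]
tcp_rot: [[-0.997, -0.08, 0.0], [-0.08, 0.997, -0.0], [-0.0, -0.0, -1.0]]
contact_force: [-0.1, -0.2, 0.6]
width: 0.7
grip_force: 0.0
```

```bash
sed -i 's/s\["width"\].round(1)/s["width"]/' h.py; python3 -c "
from h import *
look2();fing()"
```

```text
t 15.775 F [-0.1 -0.2  0.6] hand [364.9674   0.4253] lens [3.37092e+02 9.00000e-04] boom 0.0035 neckdev mm -0.9 rad 7.4 lat -150.2
finger r 364.9638 z 187.6 touch theta 0.0815 width 0.6988780380008399
```

>>> jog_arm(targets=[{"offset": [0, 0, 0], "turn": [0, 0, 0], "hand": 0}, {"offset": [0, 0, 0], "turn": [0, 0, 0], "hand": 0}, {"offset": [0, 0, 0], "turn": [0, 0, 0], "hand": 0}, {"offset": [0, 0, 0], "turn": [0, 0, 0], "hand": 0}, {"offset": [0, 0, 0], "turn": [0, 0, 0], "hand": 0}])

```text
clock: 16.45
ee_pos: [419.0, -93.3, 187.6]
tcp_rot: [[-0.997, -0.08, 0.0], [-0.08, 0.997, 0.0], [-0.0, 0.0, -1.0]]
contact_force: [-0.6, 0.7, -0.3]
width: 0.5
grip_force: 0.0
```

```bash
python3 -c "
from h import *
look2();fing()"
```

```text
t 16.45 F [-0.6  0.7 -0.3] hand [365.0844   0.4259] lens [3.365187e+02 4.660000e-02] boom 0.0493 neckdev mm -0.9 rad 7.1 lat -135.0
finger r 365.0955 z 187.6 touch theta 0.0826 width 0.33344017659008973
```

>>> jog_arm(targets=[{"offset": [0, 0, 0], "turn": [0, 0, 0], "hand": 0}, {"offset": [0, 0, 0], "turn": [0, 0, 0], "hand": 0}, {"offset": [0, -0.03, 0], "turn": [0, 0, 0], "hand": 0}, {"offset": [0, -0.1, 0], "turn": [0, 0, 0], "hand": 0}, {"offset": [0, -0.14, 0], "turn": [0, 0, 0], "hand": 0}])

```text
clock: 17.12
ee_pos: [419.2, -96.0, 187.6]
tcp_rot: [[-0.997, -0.08, -0.0], [-0.08, 0.997, 0.0], [0.0, 0.0, -1.0]]
contact_force: [0.1, 0.4, -0.8]
width: 0.4
grip_force: 0.0
```

>>> jog_arm(targets=[{"offset": [0, -0.14, 0], "turn": [0, 0, 0], "hand": 0}, {"offset": [0, -0.14, 0], "turn": [0, 0, 0], "hand": 0}, {"offset": [0, -0.14, 0], "turn": [0, 0, 0], "hand": 0}, {"offset": [0, -0.14, 0], "turn": [0, 0, 0], "hand": 0}, {"offset": [0, -0.14, 0], "turn": [0, 0, 0], "hand": 0}])

```text
clock: 17.75
ee_pos: [419.8, -103.1, 187.6]
tcp_rot: [[-0.997, -0.08, -0.0], [-0.08, 0.997, -0.0], [0.0, -0.0, -1.0]]
contact_force: [-0.3, 0.3, -0.0]
width: 0.7
grip_force: 0.0
```

```bash
python3 -c "
from h import *
look2();fing()"
```

```text
t 17.75 F [-0.3  0.3 -0. ] hand [368.5376   0.4508] lens [3.368338e+02 1.038000e-01] boom 0.1091 neckdev mm -1.8 rad 6.7 lat -125.5
finger r 368.5811 z 187.6 touch theta 0.1121 width 0.36749770426129624
```

>>> jog_arm(targets=[{"offset": [0, -0.06, 0], "turn": [0, 0, 0], "hand": 0}, {"offset": [0, -0.06, 0], "turn": [0, 0, 0], "hand": 0}, {"offset": [0, -0.06, 0], "turn": [0, 0, 0], "hand": 0}, {"offset": [0, -0.06, 0], "turn": [0, 0, 0], "hand": 0}, {"offset": [0, -0.06, 0], "turn": [0, 0, 0], "hand": 0}])

```text
clock: 18.42
ee_pos: [420.0, -106.0, 187.6]
tcp_rot: [[-0.997, -0.08, 0.0], [-0.08, 0.997, -0.0], [-0.0, -0.0, -1.0]]
contact_force: [-0.4, 0.2, 0.2]
width: 0.6
grip_force: 0.0
```

```bash
python3 -c "
from h import *
look2();fing()"
```

```text
t 18.425 F [-0.4  0.2  0.2] hand [369.5994   0.4582] lens [3.361893e+02 1.057000e-01] boom 0.1074 neckdev mm -0.6 rad 7.4 lat -127.9
finger r 369.621 z 187.6 touch theta 0.1205 width 0.3025472775390958
```

>>> jog_arm(targets=[{"offset": [0, -0.3, 0], "turn": [0, 0, 0], "hand": 0}, {"offset": [0, -0.5, 0], "turn": [0, 0, 0], "hand": 0}, {"offset": [0, -0.5, 0], "turn": [0, 0, 0], "hand": 0}, {"offset": [0, -0.5, 0], "turn": [0, 0, 0], "hand": 0}, {"offset": [0, -0.3, 0], "turn": [0, 0, 0], "hand": 0}])

```text
clock: 19.1
ee_pos: [421.7, -127.3, 187.6]
tcp_rot: [[-0.997, -0.079, -0.0], [-0.079, 0.997, 0.0], [0.0, 0.0, -1.0]]
contact_force: [0.0, 0.4, 0.9]
width: 0.1
grip_force: 0.0
```

```bash
python3 -c "
from h import *
for i in range(6): look2()
d=snapshot('top');s=snapshot('scene');print(circ(ring(d)),circ(ring(s)))
cv2.imwrite('pics/f1.png',np.vstack([cv2.resize(d['image'][245:345,200:330],None,fx=4,fy=3,interpolation=3),cv2.resize(s['image'][120:220,290:420],None,fx=4,fy=3,interpolation=3)])[:,:,::-1])"
```

```text
t 19.1 F [0.  0.4 0.9] hand [378.0483   0.5108] lens [3.3638e+02 1.0570e-01] boom 0.1092 neckdev mm -1.2 rad 7.2 lat -149.2
t 19.15 F [-0.7 -1.5  0.8] hand [378.1169   0.5113] lens [3.368823e+02 1.082000e-01] boom 0.1081 neckdev mm 0.0 rad 6.6 lat -148.6
t 19.2 F [ 0.4 -0.1  0.2] hand [378.0001   0.5106] lens [3.364105e+02 1.060000e-01] boom 0.1085 neckdev mm -0.9 rad 7.1 lat -149.1
t 19.25 F [-0.5 -0.9 -0.4] hand [377.901    0.5101] lens [3.367308e+02 1.065000e-01] boom 0.1075 neckdev mm -0.4 rad 6.8 lat -148.7
t 19.3 F [-1.  -0.   0.1] hand [377.8725   0.5097] lens [3.366215e+02 1.075000e-01] boom 0.1093 neckdev mm -0.6 rad 7.0 lat -148.2
t 19.35 F [0.1 0.7 0. ] hand [377.8188   0.5096] lens [3.365918e+02 1.079000e-01] boom 0.1098 neckdev mm -0.6 rad 7.0 lat -148.0
[414.72936398  21.0566173  101.82281002] [418.69980865  21.72959523 101.23208963]
```

View pics/f1.png

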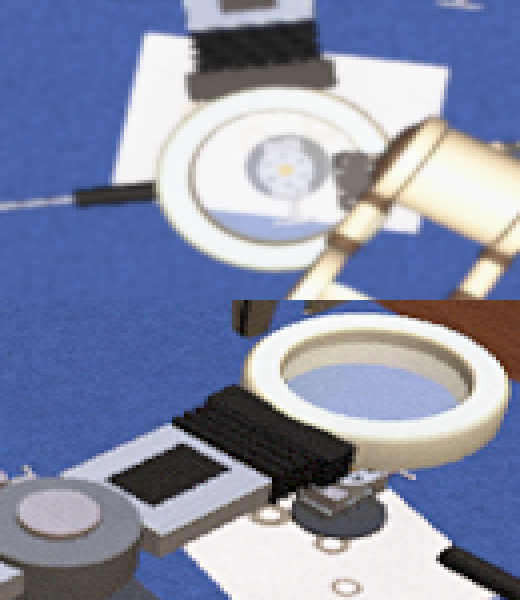

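The top crop shows the part at (287,168) just right of the lens middle at about (275,178), and the hand off to the right. The boom is practically at rest about 5 mm short of centre. I'll check for drift.

>>> jog_arm(targets=[{"offset": [0, -0.5, 0], "turn": [0, 0, 0], "hand": 0}, {"offset": [0, -0.5, 0], "turn": [0, 0, 0], "hand": 0}, {"offset": [0, -0.5, 0], "turn": [0, 0, 0], "hand": 0}, {"offset": [0, -0.5, 0], "turn": [0, 0, 0], "hand": 0}, {"offset": [0, -0.3, 0], "turn": [0, 0, 0], "hand": 0}])

```text
clock: 20.12
ee_pos: [423.6, -150.2, 187.6]
tcp_rot: [[-0.997, -0.079, 0.0], [-0.079, 0.997, -0.0], [-0.0, -0.0, -1.0]]
contact_force: [0.6, 0.2, 0.1]
width: 0.1
grip_force: 0.0
```

>>> jog_arm(targets=[{"offset": [0, -0.5, 0], "turn": [0, 0, 0], "hand": 0}, {"offset": [0, -0.5, 0], "turn": [0, 0, 0], "hand": 0}, {"offset": [0, -0.5, 0], "turn": [0, 0, 0], "hand": 0}, {"offset": [0, -0.5, 0], "turn": [0, 0, 0], "hand": 0}, {"offset": [0, -0.3, 0], "turn": [0, 0, 0], "hand": 0}])

```text
clock: 20.75
ee_pos: [425.4, -173.1, 187.6]
tcp_rot: [[-0.997, -0.079, 0.0], [-0.079, 0.997, -0.0], [-0.0, -0.0, -1.0]]
contact_force: [0.0, -0.1, -0.1]
width: 0.4
grip_force: 0.0
```

```bash
python3 -c "
from h import *
for i in range(4): look2()
d=snapshot('top');s=snapshot('scene');print(circ(ring(d)),circ(ring(s)))
hsv=cv2.cvtColor(d['image'],cv2.COLOR_RGB2HSV)[285:318,256:290]
v,u=np.nonzero((hsv[...,0]>8)&(hsv[...,0]<25)&(hsv[...,1]>60));print('mark',len(u),u.mean()+256,v.mean()+285,read_state()['ee_pos'])"
```

```text
t 20.75 F [ 0.  -0.1 -0.1] hand [399.3961   0.6155] lens [3.374104e+02 1.110000e-01] boom 0.1095 neckdev mm 0.5 rad 6.2 lat -193.3
t 20.8 F [ 0.6 -0.5  0.1] hand [399.5202   0.6159] lens [3.373073e+02 1.111000e-01] boom 0.1074 neckdev mm 1.3 rad 6.3 lat -193.5
t 20.85 F [ 0.4 -0.2 -0.9] hand [399.3976   0.6153] lens [3.372823e+02 1.110000e-01] boom 0.1069 neckdev mm 1.4 rad 6.3 lat -193.3
t 20.9 F [-0.8  0.2 -0.3] hand [399.2906   0.6148] lens [3.372823e+02 1.110000e-01] boom 0.1107 neckdev mm 0.1 rad 6.3 lat -193.1
[414.33433759  19.64412213 102.87595287] [418.52892081  22.09661863 101.16970109]
mark 3 270.6666666666667 301.3333333333333 [ 425.35321864 -172.60785028  187.58885856]
```

Unoccluded, the lens centre is (414.3, 19.6) against the work at (414.5, 16.2), about 3.5 mm off and standing still. I'll move the hand well away and let it stand.

>>> jog_arm(targets=[{"offset": [0, -1, -1], "turn": [0, 0, 0], "hand": 0}, {"offset": [0, -2, -1], "turn": [0, 0, 0], "hand": 0}, {"offset": [0, -2, -1], "turn": [0, 0, 0], "hand": 0}, {"offset": [0, -2, -1], "turn": [0, 0, 0], "hand": 0}, {"offset": [0, -1, -1], "turn": [0, 0, 0], "hand": 0}])

```text
clock: 21.68
ee_pos: [431.8, -254.6, 238.8]
tcp_rot: [[-0.997, -0.078, 0.001], [-0.078, 0.997, -0.001], [-0.001, -0.001, -1.0]]
contact_force: [-0.3, -0.0, -0.3]
width: 0.6
grip_force: 0.0
```

>>> jog_arm(targets=[{"offset": [0, 0, 0], "turn": [0, 0, 0], "hand": 0}, {"offset": [0, 0, 0], "turn": [0, 0, 0], "hand": 0}, {"offset": [0, 0, 0], "turn": [0, 0, 0], "hand": 0}, {"offset": [0, 0, 0], "turn": [0, 0, 0], "hand": 0}, {"offset": [0, 0, 0], "turn": [0, 0, 0], "hand": 0}])

```text
clock: 22.3
ee_pos: [431.7, -252.2, 237.5]
tcp_rot: [[-0.997, -0.08, -0.0], [-0.08, 0.997, 0.0], [0.0, 0.0, -1.0]]
contact_force: [-0.3, -0.7, -1.4]
width: 0.5
grip_force: 0.0
```

>>> jog_arm(targets=[{"offset": [0, 0, 0], "turn": [0, 0, 0], "hand": 0}, {"offset": [0, 0, 0], "turn": [0, 0, 0], "hand": 0}, {"offset": [0, 0, 0], "turn": [0, 0, 0], "hand": 0}, {"offset": [0, 0, 0], "turn": [0, 0, 0], "hand": 0}, {"offset": [0, 0, 0], "turn": [0, 0, 0], "hand": 0}])

```text
clock: 22.92
ee_pos: [431.7, -252.5, 237.6]
tcp_rot: [[-0.997, -0.08, 0.0], [-0.08, 0.997, 0.0], [-0.0, 0.0, -1.0]]
contact_force: [-0.3, 0.2, -0.0]
width: 0.4
grip_force: 0.0
```

>>> jog_arm(targets=[{"offset": [0, 0, 0], "turn": [0, 0, 0], "hand": 0}, {"offset": [0, 0, 0], "turn": [0, 0, 0], "hand": 0}, {"offset": [0, 0, 0], "turn": [0, 0, 0], "hand": 0}, {"offset": [0, 0, 0], "turn": [0, 0, 0], "hand": 0}, {"offset": [0, 0, 0], "turn": [0, 0, 0], "hand": 0}])

```text
clock: 23.55
ee_pos: [431.7, -252.5, 237.6]
tcp_rot: [[-0.997, -0.08, -0.0], [-0.08, 0.997, 0.0], [0.0, 0.0, -1.0]]
contact_force: [-0.3, -0.7, 0.0]
width: 0.6
grip_force: 0.0
```

```bash
python3 -c "
from h import *
for i in range(3): look2()
d=snapshot('top');s=snapshot('scene');print(circ(ring(d)),circ(ring(s)))"
```

```text
t 23.55 F [-0.3 -0.7  0. ] hand [445.3489   0.7699] lens [3.371292e+02 1.113000e-01] boom 0.1104 neckdev mm 0.3 rad 6.5 lat -272.9
t 23.6 F [-0.1  0.3  0.5] hand [445.3447   0.7699] lens [3.372996e+02 1.114000e-01] boom 0.1095 neckdev mm 0.6 rad 6.3 lat -272.8
t 23.65 F [-0.9 -0.6  0.2] hand [445.3577   0.7699] lens [3.373157e+02 1.114000e-01] boom 0.1092 neckdev mm 0.8 rad 6.3 lat -272.9
[414.28333717  19.49322593 102.97584997] [418.60297399  22.07157677 101.31109193]
```

>>> jog_arm(targets=[{"offset": [0, 0, 0], "turn": [0, 0, 0], "hand": 0}, {"offset": [0, 0, 0], "turn": [0, 0, 0], "hand": 0}, {"offset": [0, 0, 0], "turn": [0, 0, 0], "hand": 0}, {"offset": [0, 0, 0], "turn": [0, 0, 0], "hand": 0}, {"offset": [0, 0, 0], "turn": [0, 0, 0], "hand": 0}])

```text
clock: 24.42
ee_pos: [431.7, -252.5, 237.6]
tcp_rot: [[-0.997, -0.08, -0.0], [-0.08, 0.997, 0.0], [0.0, 0.0, -1.0]]
contact_force: [0.2, 0.0, -0.5]
width: 0.3
grip_force: 0.0
```

>>> jog_arm(targets=[{"offset": [0, 0, 0], "turn": [0, 0, 0], "hand": 0}, {"offset": [0, 0, 0], "turn": [0, 0, 0], "hand": 0}, {"offset": [0, 0, 0], "turn": [0, 0, 0], "hand": 0}, {"offset": [0, 0, 0], "turn": [0, 0, 0], "hand": 0}, {"offset": [0, 0, 0], "turn": [0, 0, 0], "hand": 0}])

```text
clock: 25.05
ee_pos: [431.7, -252.5, 237.6]
tcp_rot: [[-0.997, -0.08, -0.0], [-0.08, 0.997, 0.0], [0.0, 0.0, -1.0]]
contact_force: [0.5, -0.3, -0.4]
width: 0.4
grip_force: 0.0
```

>>> jog_arm(targets=[{"offset": [0, 0, 0], "turn": [0, 0, 0], "hand": 0}, {"offset": [0, 0, 0], "turn": [0, 0, 0], "hand": 0}, {"offset": [0, 0, 0], "turn": [0, 0, 0], "hand": 0}, {"offset": [0, 0, 0], "turn": [0, 0, 0], "hand": 0}, {"offset": [0, 0, 0], "turn": [0, 0, 0], "hand": 0}])

```text
clock: 25.68
ee_pos: [431.8, -252.5, 237.6]
tcp_rot: [[-0.997, -0.08, 0.0], [-0.08, 0.997, -0.0], [-0.0, -0.0, -1.0]]
contact_force: [-0.3, 1.2, -0.3]
width: 0.4
grip_force: 0.0
```

>>> jog_arm(targets=[{"offset": [0, 0, 0], "turn": [0, 0, 0], "hand": 0}, {"offset": [0, 0, 0], "turn": [0, 0, 0], "hand": 0}, {"offset": [0, 0, 0], "turn": [0, 0, 0], "hand": 0}, {"offset": [0, 0, 0], "turn": [0, 0, 0], "hand": 0}, {"offset": [0, 0, 0], "turn": [0, 0, 0], "hand": 0}])

```text
clock: 26.3
ee_pos: [431.7, -252.5, 237.6]
tcp_rot: [[-0.997, -0.08, 0.0], [-0.08, 0.997, 0.0], [-0.0, 0.0, -1.0]]
contact_force: [-0.2, -0.3, 0.4]
width: 0.1
grip_force: 0.0
```

```bash
python3 -c "
from h import *
look2();print(circ(ring(snapshot('top'))));print(sign_off())"
```

```text
t 26.3 F [-0.2 -0.3  0.4] hand [445.3464   0.7699] lens [3.373169e+02 1.115000e-01] boom 0.1099 neckdev mm 0.6 rad 6.3 lat -272.8
[414.28517937  19.44177381 102.93816607]
the job is handed in; nothing more can be done
None
```

The job is handed in at about 26 s: by the overhead camera the lens middle is about 3 mm from the part (about 6 mm if the scene camera's lens reading is right), and the magnifier stood still untouched for over 5 s; the highest contact force I read was about 6 N, when the rim briefly caught between the open fingers early in the push.

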